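# Set the hold-down screw of a bench shear with a gauge blade

### The job

Set the hold-down of the green bench shear for 4 mm plate: slide the gauge blade with the yellow grip flat along the shear's table until it lies under the middle of the round rubber pad with its end sticking out beyond, then turn the red hand screw clockwise, only while the blade is in the gap, until the blade just drags (about 5 N more to tug than when it lay loose), never clamped hard. Prove it by drawing the blade steadily out from under the pad against that drag, and leave it lying flat on the shear's table clear of the pad with the screw as you set it and everything else where it was.

Things in the scene. Friction and masses are not known exactly. Their poses are not given: they have to be found in the camera images.
- shear: bench lever shear, bolted to the bench, green cast base with a bright steel table 280 (x) by 350 (y) mm whose flat top is 72 mm above the bench. Origin: centre of the underside; at yaw 0 its x axis points away from the robot and y to the left. A lever with a red handle is parked low along its right (-y) edge, a 22 mm high fence stands along the rear (+x) edge
- seat (a point): point on the shear's table top straight below the axis of the hold-down screw; its axes are the shear's (z up). The gauge blade goes in from the left, along this frame's -y direction. The pad above it is round, 28 mm wide
- holddown: the hold-down: green bracket standing on the table behind (+x of) the seat, column 70 to 126 mm behind it and at most 56 mm wide, its arm reaching forward over the seat at 63 to 92 mm above the table. It carries the hand screw and the pad. Origin: on the seat point, axes of the shear
- boss (a point): top centre of the threaded boss at the arm's end, on the screw axis, 92 mm above the table. The pad hangs below it. At the start the gap under the pad is 1 to 3 mm more than the 4 mm of the blade; the wear of its rubber is not known or measured, so the blade must be felt. After first touch the pad is a stiff spring: each further mm of screw travel presses 15 N more on the blade
- screw (a joint): angle of the hand screw, rad; grows as it is turned clockwise seen from above, which lowers the pad by 0.955 mm per rad (6 mm a turn). It starts between 0 and 0.6, stays where it is left, turns with about 0.06 N m and can be turned back. With half-worn rubber the pad first touches the 4 mm blade at about 2.5 rad; wear shifts this by up to 0.65 rad either way
- screw_grip (a point): centre of the screw's red bar handle, on the screw axis, about 134 mm above the shear's table. The bar is 66 mm long, 12 mm wide and 26 mm tall; this point's x axis points along the bar. The handle moves down with the screw
- gauge: the gauge blade: brass strip 4 mm thick, 30 mm wide (x), 150 mm long (y), 120 to 200 g, with an upright YELLOW grip plate 10 (x) by 30 (y) mm and 34 mm tall near one end. Origin: on the underside, below the grip; z up; the strip runs from 17 mm on its +y side to 133 mm on its -y side. It starts flat on the shear's table, left of the pad. Friction on table and pad: 0.55 to 0.65 each
- gauge_tip (a point): middle of the far end edge of the gauge blade, on its underside, 133 mm from the origin along the gauge's -y
- gauge_grip (a point): the point to grasp: in the yellow grip plate, 30 mm above the underside of the blade (its top is at 38 mm)
- spare_gauge: a bystander: a second, 7 mm thick gauge blade with a BLUE grip, lying on the bench; not the one to use; origin under its grip
- tube_ring: a bystander: short steel tube offcut (36 mm wide, 35 mm tall) standing on the front right corner of the shear's table
- scriber: a bystander: black scriber, 120 mm long, 10 mm thick, lying on the rear left of the shear's table before the fence
- tube_tall: a bystander: steel tube (50 mm wide, 150 mm tall) standing on the bench
- tube_short: a bystander: aluminium tube (48 mm wide, 60 mm tall) standing on the bench
- spanner: a bystander: spanner lying on the bench
- driver: a bystander: screwdriver lying on the bench
- tin: a bystander: blue open tin (64 mm wide, 60 mm tall) on the bench
Mind the look-alikes: they are no part of the job. Leave any turquoise look-alike of the gauge alone.

How it is judged (in metres and radians):
On the way, in this order (a step that is already met when the one before it is completed fails the run):
1. the gauge blade lies flat on the shear's table with its end at least 18 mm past the screw axis under the pad (y of gauge_tip in the frame of seat below -0.018 m and x of gauge_tip in the frame of seat between -0.014 and 0.014 m and z of gauge_tip in the frame of seat below 0.003 m and angle between gauge's own z axis and vertical below 0.05 rad), for 0.2 s.
2. with the blade still under the screw axis, the gripper off the blade and the screw at rest, the pad presses on the blade with 2.2 to 6.3 N (y of gauge_tip in the frame of seat below -0.003 m and contact force between holddown and gauge between 2.2 and 6.3 N and contact force between the fingers and gauge below 0.1 N and velocity of joint screw between -0.1 and 0.1 rad/s), for 0.4 s.
3. the blade is drawn out, its end passing from the screw axis to 11 mm beyond it, with the pad still dragging on it (1 to 9 N of press) (y of gauge_tip in the frame of seat between 0 and 0.011 m and contact force between holddown and gauge between 1 and 9 N), for 0.05 s.
At the end, for the whole second after the job is handed in: the gauge blade lies still and flat on the shear's table (within 4 mm in height, 0.05 rad of level), its end at least 20 mm to the left of the screw axis and nothing of the hold-down touching it; the screw stays as set, between 1.6 and 4.1 rad (y of gauge_tip in the frame of seat above 0.02 m and z of gauge_tip in the frame of seat between -0.004 and 0.004 m and z of gauge in the frame of seat below 0.004 m and angle between gauge's own z axis and vertical below 0.05 rad and linear speed of gauge below 0.02 m/s and contact force between holddown and gauge below 0.1 N and value of joint screw between 1.6 and 4.1 rad).
It fails at once if the pad presses on the blade with more than 18 N (contact force between holddown and gauge above 18 N).
It fails at once if the screw is turned while the blade is not in the gap (its end more than 15 mm short of the screw axis) (y of gauge_tip in the frame of seat above 0.015 m and (velocity of joint screw above 0.3 rad/s or velocity of joint screw below -0.3 rad/s)).
It fails at once if a bystander is moved more than 20 mm (distance of any of spare_gauge, tube_ring, scriber, tube_tall, tube_short, spanner, driver, tin from where it was at the start of the episode above 0.02 m).
It also fails if it takes over 72 s, if anything falls off the work surface, if the arm or the gripper's body presses on something with over 40 N, if the wrist force passes 120 N, or if a joint passes its speed limit or range.

### The arm

A 6-joint arm with a two-finger parallel gripper is mounted at the origin on the work surface. World frame = base frame: x ahead of the robot, y to its left, z up, the work surface at z = 0. Lengths are in m, angles in degrees, forces in N, time in s.
With the tool pointing down it reaches from about 0.275 to 0.825 m from the base axis. Payload 5.2 kg.
Tool frame: the origin (TCP) lies between the finger pads; the fingertips stand 17 mm ahead of it and the grasp point (between the pads) lies 2 mm behind it (arm.finger_overhang is the distance from the TCP to the fingertips, in m); z points along the fingers, y is the line along which they close (so a half turn about z gives the same grasp; the last joint's range is limited). The gripper opens to 93 mm and grips with 3 to 60 N. Pads are 15 mm wide; open, the fingers measure 128 mm over their backs; the gripper's body (75 mm by 188 mm) begins 65 mm behind the grasp point.
Start: joints at [65.615, 14.817, 87.949, -0, 77.235, -11.62], TCP at [0.122, 0.536, 0.236] pointing down, gripper open.
Joint ranges: [-179.93, 179.93], [-52.35, 119.4], [10.71, 147.94], [-69.91, 249.91], [12.55, 155.21], [-178.61, 178.61]. Speed limits (degrees/s): [147.25, 147.25, 180, 180, 180, 180].

### API

Orientations are given as a 3x3 rotation matrix whose columns are the frame's x, y, z axes.
In Python, from rig import arm gives the robot as it stands.
- The arm moves only by the tool send_rows, never from a script. Its argument "motion" is a list of rows, each an object with "grip": the closure, from -1 (fully open) to 1 (shut); "translation": the shift along the world's x, y, z in a scale on which 1.0 is 80 cm, a list of three; "spin": the turn about the world's z in parts of the range, where 1.0 means 180 degrees. A call has 1 to 10 rows; each row is the pose to reach, as a shift and turn from the pose commanded when the call began; what a row does not reach only later rows make up. A row lasts 1/12 s, in which the tool goes at most 41.7 mm and 7.16 degrees, less where a joint would pass 70% of its speed; a pose out of reach is approached as far as the arm can. A shift or turn number past 1, either way, is cut back to 1. A call with a gripper value outside its range is refused whole. The fingers move at their own pace and stop on an object; the grip force is fixed at half the most. Time passes only in rows, so rows that repeat a pose let the fingers close. It gives the time, the measured TCP pose, the force, the opening and the grip force at its end, in the units of the state.
- arm.get_obs(): the state, without advancing time (a new reading comes with each control period).
- arm.snapshot(name): name is "scene" or "side" or "wrist"; returns a dict with "pixels" (480x640x3 uint8, red, green, blue), "vfov" (degrees; the focal length in pixels is half the picture's height over the tangent of half this angle, whatever the lens; pixels are square), "cx", "cy" (the principal point, pixels), "R" (3x3) and "t" (3): a world point X has camera coordinates R X + t. Camera axes: x right, y down, z forward; pixel columns grow to the right and rows downward; lengths in m; the calibration is good to about 2 mm. A picture is of the moment at which its call begins. There is no depth.
- arm.sign_off(): hands the job in; it is judged then, once.
The state is a dict: "time_s": time; "qpos": joint angles; "joint_velocities": joint speeds; "effort": joint torques, N m; "tool_pos": TCP position; "orientation": TCP orientation; "contact_force": force on the tool from outside, world axes, zero at the start; "ft_torque": the same for the moment, N m; "grip_width": opening from 0.0 (shut) to 1.0 (fully open); "grasp_force": force on a finger pad.
Only numpy, scipy, OpenCV 4.12 (cv2) and the standard library are available. Lean on these libraries where they do the work, as an engineer would, in place of code of your own. Each camera call takes 0.05 s, during which the arm holds its last target. There are 200 camera calls.

## Working session

There is one attempt and no reset: what is moved stays moved. The work goes in short steps, Python scripts to look and compute and a tool call to move; the robot and the scene stay as the last step left them, time stands still between calls to the robot, and variables do not carry over. Pictures are saved under pics/ and viewed, at most 10 in all, crops included, and the job is handed in when it is done.

Besides the shell and the picture viewer there is one more tool, called after "Emit:" as name(argument=value, ...) on one line, values as JSON. send_rows: Moves the arm, as the interface text tells. Its arguments: {"type":"object","properties":{"motion":{"type":"array","items":{"type":"object","properties":{"grip":{"type":"number"},"translation":{"type":"array","items":{"type":"number"}},"spin":{"type":"number"}}}}},"required":["motion"]}

```bash
ls; mkdir -p pics; cat > h.py <<'E'
import numpy as np,cv2
from rig import arm
def snap(n,f):
    s=arm.snapshot(n); cv2.imwrite('pics/'+f,s['pixels'][:,:,::-1]); np.save('pics/'+f+'.npy',s,allow_pickle=True); return s
def load(f): return np.load('pics/'+f+'.npy',allow_pickle=True).item()
def ray(s,u,v):
    f=240/np.tan(np.radians(s['vfov'])/2); R=np.array(s['R']);t=np.array(s['t'])
    d=R.T@np.array([(u-s['cx'])/f,(v-s['cy'])/f,1]); return -R.T@t,d
def plane(s,u,v,z):
    c,d=ray(s,u,v); return c+d*(z-c[2])/d[2]
def proj(s,X):
    f=240/np.tan(np.radians(s['vfov'])/2); p=np.array(s['R'])@np.array(X)+np.array(s['t']); return p[:2]/p[2]*f+[s['cx'],s['cy']]
def tri(obs):
    A=np.zeros((3,3));b=np.zeros(3)
    for s,u,v in obs:
        c,d=ray(s,u,v);d=d/np.linalg.norm(d);P=np.eye(3)-np.outer(d,d);A+=P;b+=P@c
    X=np.linalg.solve(A,b); return X
def mask(s,lo,hi):
    h=cv2.cvtColor(s['pixels'],cv2.COLOR_RGB2HSV); return cv2.inRange(h,np.array(lo),np.array(hi))
def blobs(m,amin=30):
    n,l,st,c=cv2.connectedComponentsWithStats(m); return [(st[i].tolist(),c[i].round(1).tolist()) for i in range(1,n) if st[i][4]>amin]
E
python3 - <<'E'
from h import *
for n in ['scene','side','wrist']:
    s=snap(n,n+'0.png'); print(n,s['vfov'],s['cx'],s['cy'],-np.array(s['R']).T@s['t'])
    print('yellow',blobs(mask(s,(22,120,80),(35,255,255)))); print('red',blobs(mask(s,(0,140,60),(8,255,255))))
print(arm.get_obs())
E
python3 -c "
import cv2,numpy as np
" 
```

```text
pics
scene 55.26185750617047 320.28167978741874 243.32944137555785 [1.05312815 0.62603457 0.71681001]
yellow [([350, 290, 12, 20, 171], [355.6, 299.3]), ([609, 426, 31, 54, 849], [629.1, 461.3])]
red [([304, 188, 30, 30, 341], [318.8, 201.8]), ([257, 220, 32, 16, 345], [273.3, 227.1]), ([142, 239, 37, 11, 319], [160.2, 243.7])]
side 49.29188349067323 313.1088288597779 246.6520716461459 [ 0.07046277 -0.82446054  1.01205215]
yellow [([186, 66, 106, 97, 3587], [229.8, 94.8]), ([303, 215, 7, 16, 82], [305.7, 223.0])]
red [([100, 0, 33, 38, 352], [114.6, 16.4]), ([18, 38, 44, 51, 449], [41.0, 66.8]), ([293, 91, 57, 55, 1767], [320.3, 119.7]), ([349, 222, 29, 12, 242], [362.4, 228.5]), ([266, 314, 46, 17, 530], [288.0, 321.7]), ([468, 394, 50, 20, 559], [492.9, 403.8])]
wrist 70.22369461051423 313.9563369952405 233.988761391831 [0.04257199 0.55435472 0.38322253]
yellow [([430, 389, 34, 42, 748], [446.1, 409.6])]
red []
{'time_s': 0.15, 'qpos': array([ 6.56157496e+01,  1.48504441e+01,  8.79933609e+01, -3.98041135e-04,
        7.72360072e+01, -1.16194397e+01]), 'joint_velocities': array([ 0.05893925, -0.18812771, -0.17933866, -0.10285796, -0.04966165,
       -0.02449211]), 'effort': array([ 3.99049139e-03, -4.37630224e+01, -2.84237033e+01,  7.20464042e-02,
        3.78696446e-02, -1.32287209e-04]), 'tool_pos': array([0.12134147, 0.53606131, 0.23502459]), 'orientation': array([[-9.75285501e-01,  2.20947660e-01, -5.68929398e-04],
       [ 2.20948223e-01,  9.75284710e-01, -1.27152611e-03],
       [ 2.73927424e-04, -1.36580491e-03, -9.99999030e-01]]), 'contact_force': array([ 0.78033448,  0.08210976, -0.20028276]), 'ft_torque': array([ 0.0056912 , -0.02226204,  0.01596671]), 'grasp_force': 0.0, 'grip_width': 0.99892956678957}
```

View pics/scene0.png

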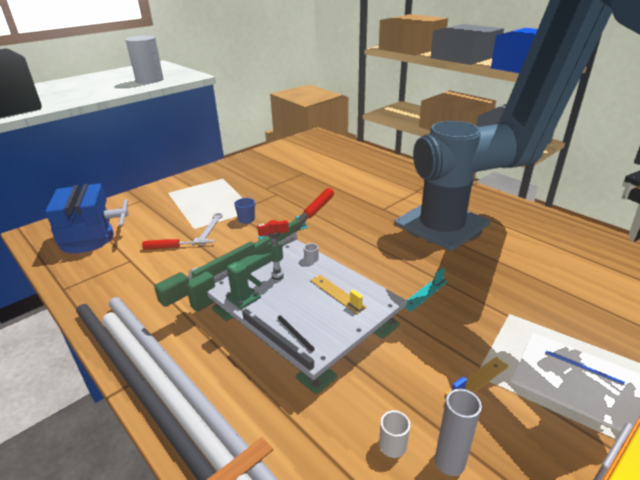

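View pics/side0.png

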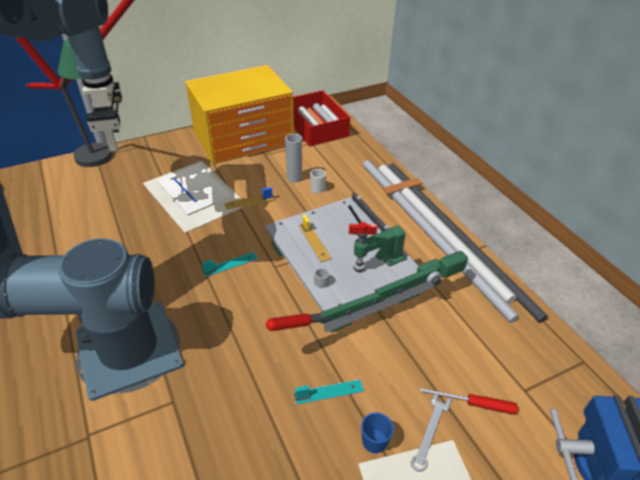

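The scene view shows the gauge's yellow grip at (355,299) and the red screw bar at (273,227). In the side view they are at (306,223) and (362,228). Table corners are at about (405,303), (317,372) and (212,290) in the scene view, and (268,230) and (350,199) in the side view.

```bash
python3 - <<'E'
from h import *
a,b=load('scene0.png'),load('side0.png')
print('yel',tri([(a,355.6,299.3),(b,305.7,223)]));print('red',tri([(a,273.3,227.1),(b,362.4,228.5)]))
for s,p in [(a,(405,303)),(a,(317,372)),(a,(212,290)),(b,(268,230)),(b,(350,199)),(b,(329,318)),(a,(361,307)),(a,(314,276)),(b,(307,229)),(b,(326,261))]: print(p,plane(s,*p,.072))
E
```

```text
yel [0.51482514 0.13187092 0.09163115]
red [ 0.56947189 -0.06091102  0.20736576]
(405, 303) [0.43272733 0.19721049 0.072     ]
(317, 372) [0.69141019 0.20450141 0.072     ]
(212, 290) [ 0.70301948 -0.12858693  0.072     ]
(268, 230) [0.4200457  0.16946451 0.072     ]
(350, 199) [0.68385088 0.19405445 0.072     ]
(329, 318) [ 0.43347327 -0.16776168  0.072     ]
(361, 307) [0.50819392 0.14101695 0.072     ]
(314, 276) [ 0.50722811 -0.00679144  0.072     ]
(307, 229) [0.51679019 0.12888837 0.072     ]
(326, 261) [ 0.50894574 -0.00142878  0.072     ]
```

The manual's scale: shifts go in shares of 80 cm and turns go in shares of 180 degrees. Converting my numbers, -54 cm / 80 = -0.675, 30 cm / 80 = 0.375, -77 degrees / 180 = -0.4278.

Emit:
send_rows(motion=[{"grip": -1, "translation": [0.1875, -0.3375, 0.0875], "spin": -0.2222}, {"grip": -1, "translation": [0.1875, -0.3375, 0.0875], "spin": -0.2222}, {"grip": -1, "translation": [0.1875, -0.3375, 0.0875], "spin": -0.2222}, {"grip": -1, "translation": [0.1875, -0.3375, 0.0875], "spin": -0.2222}, {"grip": -1, "translation": [0.375, -0.675, 0.0875], "spin": -0.4278}, {"grip": -1, "translation": [0.375, -0.675, 0.0875], "spin": -0.4278}, {"grip": -1, "translation": [0.375, -0.675, 0.0875], "spin": -0.4278}, {"grip": -1, "translation": [0.375, -0.675, 0.0875], "spin": -0.4278}, {"grip": -1, "translation": [0.375, -0.675, 0.0875], "spin": -0.4278}, {"grip": -1, "translation": [0.375, -0.675, 0.0875], "spin": -0.4278}])

```text
time_s: 0.98
tool_pos: [0.3217, 0.1746, 0.2909]
orientation: [[-0.092, 0.996, 0.001], [0.996, 0.092, 0.0], [0.0, 0.001, -1.0]]
contact_force: [0.9, 0.5, -0.5]
grip_width: 0.999
grasp_force: 0.0
```

Emit:
send_rows(motion=[{"grip": -1, "translation": [0, 0, 0], "spin": 0}, {"grip": -1, "translation": [0, 0, 0], "spin": 0}, {"grip": -1, "translation": [0, 0, 0], "spin": 0}, {"grip": -1, "translation": [0, 0, 0], "spin": 0}])

```text
time_s: 1.32
tool_pos: [0.3207, 0.1774, 0.2904]
orientation: [[-0.101, 0.995, -0.001], [0.995, 0.101, 0.0], [0.0, -0.001, -1.0]]
contact_force: [0.1, 0.6, -0.6]
grip_width: 0.998
grasp_force: 0.0
```

Converted, -17.7 cm / 80 = -0.2213, 10 cm / 80 = 0.125, -6 degrees / 180 = -0.0333.

Emit:
send_rows(motion=[{"grip": -1, "translation": [0.125, -0.2213, 0.0125], "spin": -0.0333}, {"grip": -1, "translation": [0.125, -0.2213, 0.0125], "spin": -0.0333}, {"grip": -1, "translation": [0.125, -0.2213, 0.0125], "spin": -0.0333}, {"grip": -1, "translation": [0.125, -0.2213, 0.0125], "spin": -0.0333}, {"grip": -1, "translation": [0.125, -0.2213, 0.0125], "spin": -0.0333}, {"grip": -1, "translation": [0.125, -0.2213, 0.0125], "spin": -0.0333}, {"grip": -1, "translation": [0.125, -0.2213, 0.0125], "spin": -0.0333}, {"grip": -1, "translation": [0.125, -0.2213, 0.0125], "spin": -0.0333}, {"grip": -1, "translation": [0.125, -0.2213, 0.0125], "spin": -0.0333}])

```text
time_s: 2.07
tool_pos: [0.4208, 0.0016, 0.3005]
orientation: [[0.003, 1.0, -0.001], [1.0, -0.003, 0.001], [0.001, -0.001, -1.0]]
contact_force: [-0.2, 0.2, -0.5]
grip_width: 0.999
grasp_force: 0.0
```

```bash
python3 - <<'E'
from h import *
s=snap('wrist','w1.png'); print(-np.array(s['R']).T@s['t'])
print('yellow',blobs(mask(s,(22,120,80),(35,255,255)))); print('red',blobs(mask(s,(0,140,60),(8,255,255))))
E
```

```text
[0.4217878  0.08305551 0.44879021]
yellow [([402, 55, 22, 38, 641], [412.8, 74.0]), ([383, 177, 9, 15, 53], [386.5, 184.8])]
red [([458, 290, 64, 43, 1055], [485.5, 309.2]), ([182, 388, 48, 12, 357], [201.0, 392.1])]
```

View pics/w1.png

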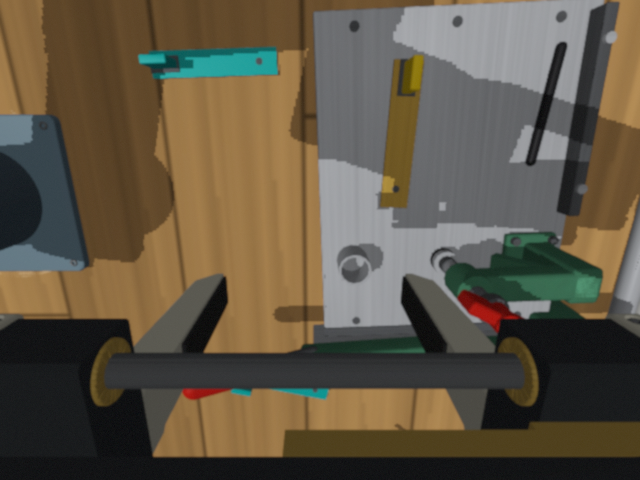

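The wrist view shows the table's near edge running from (314,12) to (323,328), and the strip's left edge from (394,60) to (380,207) with its end corners at (380,207) and (406,208). The pad is at (443,258) and the red bar runs from (460,295) to (520,328).

```bash
python3 - <<'E'
from h import *
s=load('w1.png');a,b=load('scene0.png'),load('side0.png')
def line(p,q,z):
    P,Q=plane(s,*p,z),plane(s,*q,z);print(P.round(4),Q.round(4),'ang from -y',np.degrees(np.arctan2((Q-P)[0],-(Q-P)[1])).round(2),np.linalg.norm(Q-P).round(4))
line((314,12),(323,328),.072); line((314,12),(600,3),.072)
# gauge outline: brass+yellow in ROI
h=cv2.cvtColor(s['pixels'],cv2.COLOR_RGB2HSV)
m=cv2.inRange(h,np.array((15,90,40)),np.array((35,255,255))); m[:, :340]=0;m[:,460:]=0;m[:40]=0;m[230:]=0
st=m.copy();st[:105]=0
r=cv2.minAreaRect(cv2.findNonZero(st));bx=cv2.boxPoints(r);print(bx)
for p in bx: print(plane(s,*p,.076).round(4))
# yellow plate top
print('grip',tri([(s,412.8,74),(a,355.6,299.3),(b,305.7,223)]),plane(s,412.8,74,.1))
# red
mr=mask(s,(0,140,60),(8,255,255)); mr[:,:400]=0
r=cv2.minAreaRect(cv2.findNonZero(mr));bx=cv2.boxPoints(r);print(bx,[plane(s,*p,.219).round(4) for p in bx])
print('redtri',tri([(s,485.5,309.2),(a,273.3,227.1),(b,362.4,228.5)]))
cv2.imwrite('pics/c1.png',np.hstack([cv2.resize(s['pixels'][230:350,400:560,::-1],(480,360)),cv2.resize(s['pixels'][40:240,340:460,::-1],(300,360))]))
E
```

```text
[0.4223 0.1917 0.072 ] [ 0.4325 -0.1556  0.072 ] ang from -y 1.68 0.3475
[0.4223 0.1917 0.072 ] [0.6959 0.1983 0.072 ] ang from -y 91.39 0.2738
[[379.663   205.87111]
 [389.6489  102.26736]
 [418.0955  105.0092 ]
 [408.1096  208.61295]]
[0.4948 0.0019 0.076 ]
[0.4993 0.1099 0.076 ]
[0.5286 0.1071 0.076 ]
[ 0.5267 -0.0013  0.076 ]
grip [0.51568329 0.13293068 0.09193955] [0.51441261 0.13277741 0.1       ]
[[453.73605 302.048  ]
 [468.64005 280.52   ]
 [521.57605 317.168  ]
 [506.67203 338.696  ]] [array([ 0.5262, -0.0407,  0.219 ]), array([ 0.5351, -0.0231,  0.219 ]), array([ 0.5793, -0.0536,  0.219 ]), array([ 0.571 , -0.0725,  0.219 ])]
redtri [ 0.56665387 -0.06004892  0.20408735]
```

View pics/c1.png

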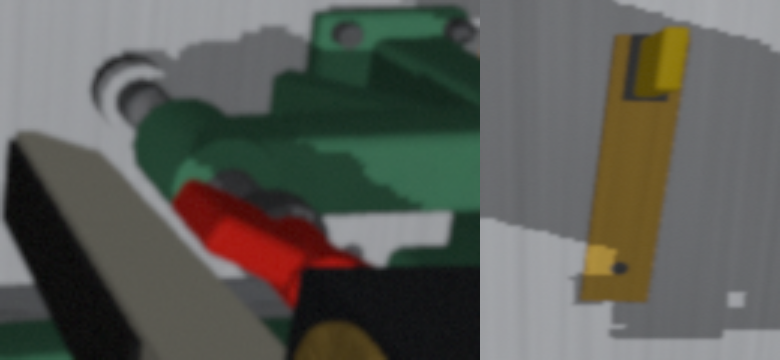

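The crop shows the gripper partly hiding the bar. The strip is clear, with its end near y≈0. I'll move so the camera sits above the bar.

Converted, -13 cm / 80 = -0.1625, 3 cm / 80 = 0.0375.

Emit:
send_rows(motion=[{"grip": -1, "translation": [0.1625, -0.1625, 0.0375], "spin": 0}, {"grip": -1, "translation": [0.1625, -0.1625, 0.0375], "spin": 0}, {"grip": -1, "translation": [0.1625, -0.1625, 0.0375], "spin": 0}, {"grip": -1, "translation": [0.1625, -0.1625, 0.0375], "spin": 0}, {"grip": -1, "translation": [0.1625, -0.1625, 0.0375], "spin": 0}, {"grip": -1, "translation": [0.1625, -0.1625, 0.0375], "spin": 0}, {"grip": -1, "translation": [0.1625, -0.1625, 0.0375], "spin": 0}, {"grip": -1, "translation": [0.1625, -0.1625, 0.0375], "spin": 0}])

```text
time_s: 2.78
tool_pos: [0.5509, -0.1288, 0.3305]
orientation: [[0.005, 1.0, -0.001], [1.0, -0.005, 0.001], [0.001, -0.001, -1.0]]
contact_force: [-0.3, 0.2, 0.3]
grip_width: 1.002
grasp_force: 0.0
```

```bash
python3 - <<'E'
from h import *
s=snap('wrist','w2.png'); print(-np.array(s['R']).T@s['t'])
print('yellow',blobs(mask(s,(22,120,80),(35,255,255)))); print('red',blobs(mask(s,(0,140,60),(8,255,255))))
E
```

```text
[ 0.55201262 -0.04730594  0.47880529]
yellow []
red [([298, 125, 80, 48, 1325], [335.2, 147.0]), ([53, 241, 111, 36, 2588], [107.7, 258.4]), ([358, 388, 51, 31, 684], [386.4, 401.4])]
```

View pics/w2.png

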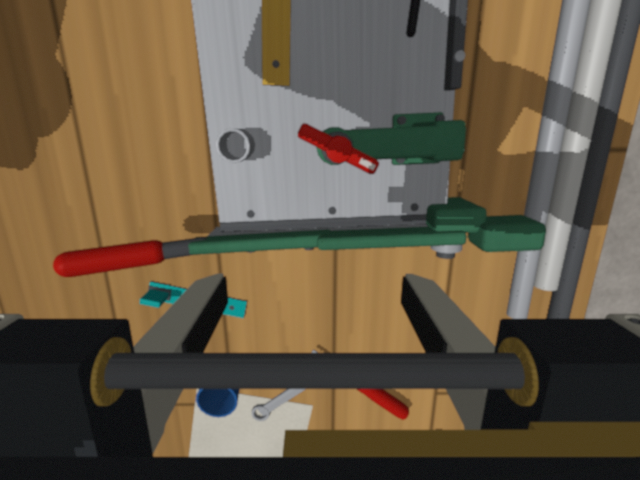

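This view shows the whole red bar, centred at about (338,148) and running from (301,130) to (376,167). The strip's end corners are at (263,82) and (290,85).

```bash
python3 - <<'E'
from h import *
s=load('w2.png');w1=load('w1.png');a,b=load('scene0.png'),load('side0.png')
m=mask(s,(0,100,50),(10,255,255));m[:110]=0;m[185:]=0;m[:,:280]=0;m[:,400:]=0
m=cv2.morphologyEx(m,cv2.MORPH_CLOSE,np.ones((5,5)))
r=cv2.minAreaRect(cv2.findNonZero(m));bx=cv2.boxPoints(r);c=r[0];print(r)
P=[plane(s,*p,.215) for p in bx];print(np.round(P,4));
for i in range(2):
    d=P[i+1]-P[i];print(np.linalg.norm(d),np.degrees(np.arctan2(d[1],d[0])))
print('ctr',plane(s,*c,.215),tri([(s,*c),(a,273.3,227.1),(b,362.4,228.5)]),tri([(s,*c),(a,273.3,227.1)]),tri([(s,*c),(b,362.4,228.5)]))
print('tip',plane(s,263,84,.076),plane(s,290,86,.076))
# pad bottom centre seen in w1, side
print('pad',plane(w1,443,258,.08), plane(a,277,276,.08),plane(b,359,267,.08))
# fence/table: right-hand edge, yaw
for p,q in [((194,3),(217,228)),((217,228),(448,218))]:
    A,B=plane(s,*p,.072),plane(s,*q,.072);print(A.round(4),B.round(4),np.degrees(np.arctan2((B-A)[1],(B-A)[0])))
E
```

```text
((337.5951843261719, 148.70654296875), (85.01875305175781, 27.508338928222656), 17.969139099121094)
[[ 0.5361 -0.0606  0.215 ]
 [ 0.5428 -0.042   0.215 ]
 [ 0.6032 -0.061   0.215 ]
 [ 0.5977 -0.0805  0.215 ]]
0.019800318895932072 70.32365042041928
0.06334745117352103 -17.48397330861677
ctr [ 0.56967057 -0.06081987  0.215     ] [ 0.56972809 -0.06097889  0.20739758] [ 0.56988653 -0.06098002  0.20751708] [ 0.56984037 -0.06102229  0.20732877]
tip [0.49678564 0.00086994 0.076     ] [ 0.52611016 -0.00128956  0.076     ]
pad [ 0.57035785 -0.05882641  0.08      ] [ 0.57401335 -0.05812186  0.08      ] [ 0.57006826 -0.06182311  0.08      ]
[0.4287 0.0788 0.072 ] [ 0.4312 -0.1628  0.072 ] -89.4024440666908
[ 0.4312 -0.1628  0.072 ] [ 0.7161 -0.1515  0.072 ] 2.276216163671275
```

Converted, 26.1 cm / 80 = 0.3263, -3.6 cm / 80 = -0.045, -1.4 degrees / 180 = -0.0078.

Emit:
send_rows(motion=[{"grip": 0, "translation": [-0.045, 0.3263, 0], "spin": -0.0078}, {"grip": 0, "translation": [-0.045, 0.3263, 0], "spin": -0.0078}, {"grip": 0, "translation": [-0.045, 0.3263, 0], "spin": -0.0078}, {"grip": 0, "translation": [-0.045, 0.3263, 0], "spin": -0.0078}, {"grip": 0, "translation": [-0.045, 0.3263, 0], "spin": -0.0078}, {"grip": 0, "translation": [-0.045, 0.3263, 0], "spin": -0.0078}, {"grip": 0, "translation": [-0.045, 0.3263, -0.05], "spin": -0.0078}, {"grip": 0, "translation": [-0.045, 0.3263, -0.1], "spin": -0.0078}, {"grip": 0, "translation": [-0.045, 0.3263, -0.15], "spin": -0.0078}, {"grip": 0, "translation": [-0.045, 0.3263, -0.15], "spin": -0.0078}])

```text
time_s: 3.67
tool_pos: [0.5087, 0.1318, 0.2037]
orientation: [[0.028, 1.0, -0.014], [1.0, -0.028, -0.001], [-0.001, -0.014, -1.0]]
contact_force: [-2.5, 0.7, 0.2]
grip_width: 0.504
grasp_force: 0.0
```

```bash
python3 - <<'E'
from h import *
s=snap('wrist','w3.png'); print(arm.get_obs()['tool_pos'],arm.get_obs()['contact_force'])
m=mask(s,(22,120,80),(35,255,255));print('yellow',blobs(m))
for B in blobs(m): print(B[1],plane(s,*B[1],.105))
q=load('w2.png'); A,B=plane(q,302,129,.217),plane(q,377,167,.217); print(A,B,np.degrees(np.arctan2(*(B-A)[1::-1])))
E
```

```text
[0.51126528 0.13138235 0.20775933] [ 0.70065215 -0.29048632  1.35973093]
yellow [([316, 212, 16, 49, 669], [323.5, 236.6]), ([307, 298, 31, 54, 1236], [321.6, 324.2])]
[323.5, 236.6] [0.51549514 0.13561093 0.105     ]
[321.6, 324.2] [0.51240316 0.06007196 0.105     ]
[ 0.54323041 -0.04654851  0.217     ] [ 0.59955079 -0.07431553  0.217     ] -26.244171168446844
```

View pics/w3.png

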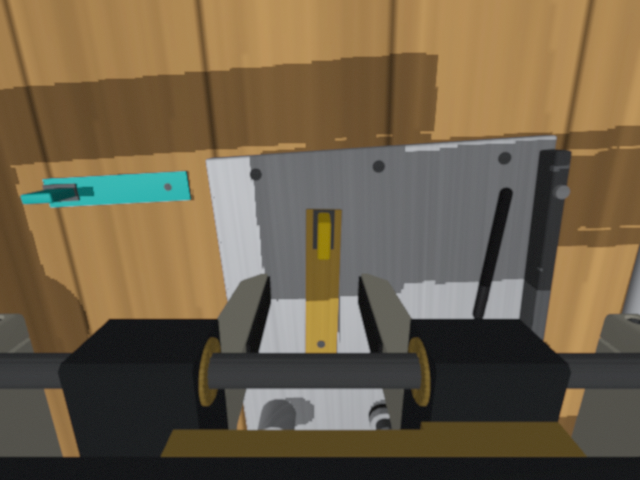

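The picture shows the yellow grip at (323,236), between the fingers. The scriber is well to the right. I'll descend and grip.

Converted, -10.9 cm / 80 = -0.1363, -9.5 cm / 80 = -0.1188.

Emit:
send_rows(motion=[{"grip": 0, "translation": [0, 0, -0.05], "spin": 0}, {"grip": 0, "translation": [0, 0, -0.0875], "spin": 0}, {"grip": 0, "translation": [0, 0, -0.1188], "spin": 0}, {"grip": 0, "translation": [0, 0, -0.1363], "spin": 0}, {"grip": 0, "translation": [0, 0, -0.1363], "spin": 0}, {"grip": 0, "translation": [0, 0, -0.1363], "spin": 0}, {"grip": 0, "translation": [0, 0, -0.1363], "spin": 0}])

```text
time_s: 4.3
tool_pos: [0.5176, 0.1305, 0.1046]
orientation: [[0.031, 1.0, 0.005], [1.0, -0.031, 0.0], [0.0, 0.005, -1.0]]
contact_force: [1.0, 0.2, 0.8]
grip_width: 0.5
grasp_force: 0.0
```

Emit:
send_rows(motion=[{"grip": 1, "translation": [0, 0, 0], "spin": 0}, {"grip": 1, "translation": [0, 0, 0], "spin": 0}, {"grip": 1, "translation": [0, 0, 0], "spin": 0}, {"grip": 1, "translation": [0, 0, 0], "spin": 0}, {"grip": 1, "translation": [0, 0, 0], "spin": 0}, {"grip": 1, "translation": [0, 0, 0], "spin": 0}])

```text
time_s: 4.8
tool_pos: [0.5155, 0.1304, 0.1017]
orientation: [[0.031, 1.0, -0.0], [1.0, -0.031, 0.0], [0.0, -0.0, -1.0]]
contact_force: [-0.8, -1.3, 0.1]
grip_width: 0.118
grasp_force: 0.3
```

Converted, 4.9 cm / 80 = 0.0613, 1.2 cm / 80 = 0.015, 3.4 degrees / 180 = 0.0189.

Emit:
send_rows(motion=[{"grip": 1, "translation": [0, 0, 0], "spin": 0}, {"grip": 1, "translation": [0, 0, 0], "spin": 0}, {"grip": 1, "translation": [0.015, -0.0063, 0], "spin": 0.0044}, {"grip": 1, "translation": [0.03, -0.0125, 0], "spin": 0.0094}, {"grip": 1, "translation": [0.045, -0.0188, 0], "spin": 0.0144}, {"grip": 1, "translation": [0.0613, -0.025, 0], "spin": 0.0189}, {"grip": 1, "translation": [0.0613, -0.0313, 0], "spin": 0.0189}, {"grip": 1, "translation": [0.0613, -0.0313, 0], "spin": 0.0189}, {"grip": 1, "translation": [0.0613, -0.0313, 0], "spin": 0.0189}, {"grip": 1, "translation": [0.0613, -0.0313, 0], "spin": 0.0189}])

```text
time_s: 5.63
tool_pos: [0.5642, 0.1052, 0.1017]
orientation: [[-0.028, 1.0, 0.0], [1.0, 0.028, -0.0], [-0.0, 0.0, -1.0]]
contact_force: [2.1, -1.6, 0.6]
grip_width: 0.109
grasp_force: 30.0
```

Converted, -7 cm / 80 = -0.0875, -6 cm / 80 = -0.075.

Emit:
send_rows(motion=[{"grip": 1, "translation": [0.0003, -0.0125, 0], "spin": 0}, {"grip": 1, "translation": [0.0006, -0.025, 0], "spin": 0}, {"grip": 1, "translation": [0.0013, -0.0375, 0], "spin": 0}, {"grip": 1, "translation": [0.0015, -0.05, 0], "spin": 0}, {"grip": 1, "translation": [0.0019, -0.0625, 0], "spin": 0}, {"grip": 1, "translation": [0.0023, -0.075, 0], "spin": 0}, {"grip": 1, "translation": [0.0025, -0.0875, 0], "spin": 0}, {"grip": 1, "translation": [0.0025, -0.0875, 0], "spin": 0}, {"grip": 1, "translation": [0.0025, -0.0875, 0], "spin": 0}, {"grip": 1, "translation": [0.0025, -0.0875, 0], "spin": 0}])

```text
time_s: 6.47
tool_pos: [0.5668, 0.0343, 0.1017]
orientation: [[-0.028, 1.0, 0.0], [1.0, 0.028, -0.001], [-0.001, 0.0, -1.0]]
contact_force: [0.2, -2.5, 4.8]
grip_width: 0.108
grasp_force: 30.0
```

```bash
python3 - <<'E'
from h import *
for n in ['scene','side']:
    s=snap(n,n+'1.png')
a,b=load('scene1.png'),load('side1.png')
cv2.imwrite('pics/c2.png',np.hstack([cv2.resize(a['pixels'][200:350,200:380,::-1],(400,333)),cv2.resize(b['pixels'][190:310,280:424,::-1],(400,333))]))
o=arm.get_obs();print(o['tool_pos'],o['contact_force'],o['grasp_force'],o['grip_width'])
E
```

```text
[0.5667795  0.03502833 0.10173827] [ 0.58376161 -1.09474522  1.40897921] 29.976101517677307 0.10459764627637873
```

View pics/c2.png

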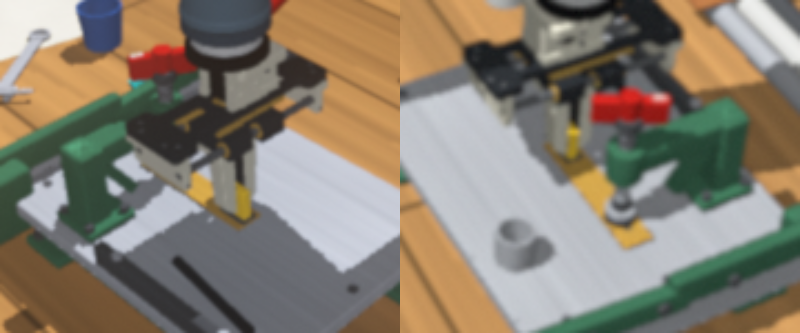

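The crop shows the blade under the pad with its end sticking out on the far side. Next I'll measure the loose drag, out and back.

Converted, 0.48 cm / 80 = 0.006, 0.42 cm / 80 = 0.0053.

Emit:
send_rows(motion=[{"grip": 1, "translation": [0, 0.0008, 0], "spin": 0}, {"grip": 1, "translation": [0, 0.0015, 0], "spin": 0}, {"grip": 1, "translation": [0, 0.0023, 0], "spin": 0}, {"grip": 1, "translation": [0, 0.003, 0], "spin": 0}, {"grip": 1, "translation": [0, 0.0038, 0], "spin": 0}, {"grip": 1, "translation": [0, 0.0045, 0], "spin": 0}, {"grip": 1, "translation": [0, 0.0053, 0], "spin": 0}, {"grip": 1, "translation": [0, 0.006, 0], "spin": 0}])

```text
time_s: 7.23
tool_pos: [0.5666, 0.0402, 0.1017]
orientation: [[-0.028, 1.0, 0.0], [1.0, 0.028, -0.0], [-0.0, 0.0, -1.0]]
contact_force: [0.3, -3.2, 3.8]
grip_width: 0.106
grasp_force: 30.0
```

```bash
python3 - <<'E'
from h import *
s=load('side1.png');print(plane(s,363.5,276.5,.076))
for i in range(3):
    o=arm.get_obs();print(o['time_s'],o['tool_pos'],o['contact_force'].round(2),o['ft_torque'].round(3))
E
```

```text
[ 0.56640547 -0.09152689  0.076     ]
7.2333 [0.56655691 0.04015603 0.10171739] [ 0.3  -3.21  3.81] [-0.676  0.096 -0.038]
7.2333 [0.56655691 0.04015603 0.10171739] [ 0.3  -3.21  3.81] [-0.676  0.096 -0.038]
7.2333 [0.56655691 0.04015603 0.10171739] [ 0.3  -3.21  3.81] [-0.676  0.096 -0.038]
```

Converted, -0.48 cm / 80 = -0.006, -0.42 cm / 80 = -0.0053.

Emit:
send_rows(motion=[{"grip": 1, "translation": [0, -0.0008, 0], "spin": 0}, {"grip": 1, "translation": [0, -0.0015, 0], "spin": 0}, {"grip": 1, "translation": [0, -0.0023, 0], "spin": 0}, {"grip": 1, "translation": [0, -0.003, 0], "spin": 0}, {"grip": 1, "translation": [0, -0.0038, 0], "spin": 0}, {"grip": 1, "translation": [0, -0.0045, 0], "spin": 0}, {"grip": 1, "translation": [0, -0.0053, 0], "spin": 0}, {"grip": 1, "translation": [0, -0.006, 0], "spin": 0}])

```text
time_s: 7.9
tool_pos: [0.5665, 0.0357, 0.1017]
orientation: [[-0.028, 1.0, -0.0], [1.0, 0.028, 0.001], [0.001, 0.0, -1.0]]
contact_force: [-0.4, 4.1, 5.0]
grip_width: 0.108
grasp_force: 30.0
```

Converted, 17 cm / 80 = 0.2125, 14 cm / 80 = 0.175, 21 degrees / 180 = 0.1167.

Emit:
send_rows(motion=[{"grip": 0, "translation": [0, 0, 0], "spin": 0}, {"grip": 0, "translation": [0, 0, 0], "spin": 0}, {"grip": 0, "translation": [0, 0, 0], "spin": 0}, {"grip": 0, "translation": [0, 0, 0.025], "spin": 0}, {"grip": 0, "translation": [0, 0, 0.075], "spin": 0}, {"grip": 0, "translation": [0, 0, 0.125], "spin": 0}, {"grip": 0, "translation": [0, 0, 0.175], "spin": 0}, {"grip": 0, "translation": [0, 0, 0.2125], "spin": 0.0389}, {"grip": 0, "translation": [0, 0, 0.2125], "spin": 0.0778}, {"grip": 0, "translation": [0, -0.0125, 0.2125], "spin": 0.1167}])

```text
time_s: 8.73
tool_pos: [0.5675, 0.026, 0.2743]
orientation: [[-0.391, 0.92, 0.005], [0.92, 0.391, -0.0], [-0.002, 0.004, -1.0]]
contact_force: [0.8, 0.2, -0.5]
grip_width: 0.497
grasp_force: 0.0
```

Converted, -8.65 cm / 80 = -0.1081, -6 cm / 80 = -0.075, 41.5 degrees / 180 = 0.2306.

Emit:
send_rows(motion=[{"grip": 0, "translation": [0.0038, -0.05, 0], "spin": 0.0389}, {"grip": 0, "translation": [0.0038, -0.075, 0], "spin": 0.0778}, {"grip": 0, "translation": [0.0038, -0.1081, 0], "spin": 0.1167}, {"grip": 0, "translation": [0.0038, -0.1081, 0], "spin": 0.1556}, {"grip": 0, "translation": [0.0038, -0.1081, 0], "spin": 0.1944}, {"grip": 0, "translation": [0.0038, -0.1081, 0], "spin": 0.2306}, {"grip": 0, "translation": [0.0038, -0.1081, 0], "spin": 0.2306}, {"grip": 0, "translation": [0.0038, -0.1081, 0], "spin": 0.2306}])

```text
time_s: 9.4
tool_pos: [0.5693, -0.0614, 0.2712]
orientation: [[-0.898, 0.44, -0.001], [0.44, 0.898, -0.0], [0.001, -0.0, -1.0]]
contact_force: [-0.2, 0.0, 0.0]
grip_width: 0.503
grasp_force: 0.0
```

```bash
python3 - <<'E'
from h import *
s=snap('side','side2.png');a=snap('scene','scene2.png');w=snap('wrist','w4.png');print(arm.get_obs()['qpos'],arm.get_obs()['tool_pos'])
cv2.imwrite('pics/c3.png',np.hstack([cv2.resize(a['pixels'][160:310,200:380,::-1],(400,333)),cv2.resize(s['pixels'][170:290,290:434,::-1],(400,333))]))
for q in(a,s,w): print(blobs(mask(q,(0,140,60),(8,255,255))))
E
```

```text
[-1.72710587e+01  1.59992480e+01  8.13341821e+01 -9.09164399e-03
  8.26876815e+01 -8.12516176e+01] [ 0.56944093 -0.0610715   0.27147235]
[([304, 188, 30, 30, 343], [318.9, 201.7]), ([257, 220, 32, 16, 343], [273.3, 227.1]), ([142, 239, 37, 11, 322], [160.1, 243.7])]
[([0, 10, 62, 79, 629], [31.8, 54.3]), ([293, 91, 57, 55, 1766], [320.3, 119.7]), ([349, 222, 29, 13, 270], [361.8, 228.3]), ([266, 314, 46, 17, 530], [288.1, 321.7]), ([467, 394, 51, 20, 557], [492.9, 403.8])]
[([0, 0, 97, 87, 3687], [49.3, 39.2]), ([300, 207, 31, 101, 1904], [314.6, 252.7])]
```

View pics/c3.png

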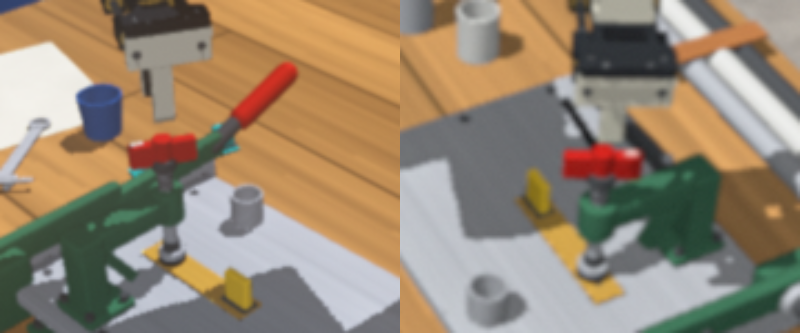

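The crop shows the blade lying under the pad, sticking out at the far side, and the gripper above the red bar. In the wrist view the bar is vertical at column 315, so it is aligned with the fingers. I'll descend and grip it.

Converted, -6.8 cm / 80 = -0.085, -5.5 cm / 80 = -0.0688.

Emit:
send_rows(motion=[{"grip": 0, "translation": [0, 0, -0.0375], "spin": 0}, {"grip": 0, "translation": [0, 0, -0.0688], "spin": 0}, {"grip": 0, "translation": [0, 0, -0.085], "spin": 0}, {"grip": 0, "translation": [0, 0, -0.085], "spin": 0}, {"grip": 0, "translation": [0, 0, -0.085], "spin": 0}, {"grip": 1, "translation": [0, 0, -0.085], "spin": 0}, {"grip": 1, "translation": [0, 0, -0.085], "spin": 0}, {"grip": 1, "translation": [0, 0, -0.085], "spin": 0}, {"grip": 1, "translation": [0, 0, -0.085], "spin": 0}, {"grip": 1, "translation": [0, 0, -0.085], "spin": 0}])

```text
time_s: 10.38
tool_pos: [0.5701, -0.0613, 0.2047]
orientation: [[-0.9, 0.437, 0.002], [0.437, 0.9, -0.001], [-0.002, 0.0, -1.0]]
contact_force: [0.1, 0.2, 1.8]
grip_width: 0.27
grasp_force: 30.0
```

Emit:
send_rows(motion=[{"grip": 1, "translation": [0, 0, 0], "spin": 0}, {"grip": 1, "translation": [0, 0, 0], "spin": 0}, {"grip": 1, "translation": [0, 0, 0], "spin": 0}])

```text
time_s: 10.63
tool_pos: [0.5701, -0.0613, 0.2047]
orientation: [[-0.9, 0.437, 0.002], [0.437, 0.9, -0.001], [-0.002, 0.0, -1.0]]
contact_force: [0.2, 0.5, 5.5]
grip_width: 0.268
grasp_force: 30.0
```

Converted, -0.1 cm / 80 = -0.0013, -0.06 cm / 80 = -0.0008, -60 degrees / 180 = -0.3333.

Emit:
send_rows(motion=[{"grip": 1, "translation": [0, 0, -0.0001], "spin": -0.0333}, {"grip": 1, "translation": [0, 0, -0.0003], "spin": -0.0667}, {"grip": 1, "translation": [0, 0, -0.0004], "spin": -0.1}, {"grip": 1, "translation": [0, 0, -0.0005], "spin": -0.1333}, {"grip": 1, "translation": [0, 0, -0.0006], "spin": -0.1667}, {"grip": 1, "translation": [0, 0, -0.0008], "spin": -0.2}, {"grip": 1, "translation": [0, 0, -0.0009], "spin": -0.2333}, {"grip": 1, "translation": [0, 0, -0.001], "spin": -0.2667}, {"grip": 1, "translation": [0, 0, -0.0011], "spin": -0.3}, {"grip": 1, "translation": [0, 0, -0.0013], "spin": -0.3333}])

```text
time_s: 11.47
tool_pos: [0.5695, -0.0617, 0.2037]
orientation: [[-0.067, 0.998, 0.001], [0.998, 0.067, -0.001], [-0.001, 0.001, -1.0]]
contact_force: [-2.0, -1.7, 7.0]
grip_width: 0.274
grasp_force: 30.0
```

```bash
python3 - <<'E'
from h import *
o=arm.get_obs();print(o['ft_torque'].round(3),o['contact_force'])
s=snap('side','side3.png');a=snap('scene','scene3.png');w=snap('wrist','w5.png')
cv2.imwrite('pics/c4.png',np.hstack([cv2.resize(a['pixels'][200:270,230:330,::-1],(476,333)),cv2.resize(s['pixels'][200:260,330:402,::-1],(320,266)).copy() if 0 else cv2.resize(s['pixels'][200:270,330:400,::-1],(320,333))]))
for q in(a,s,w): print(blobs(mask(q,(0,140,60),(8,255,255))))
E
```

```text
[-0.26   0.535  0.094] [-2.03959278 -1.71624339  7.01208625]
[([304, 188, 30, 30, 343], [318.9, 201.7]), ([270, 221, 15, 18, 172], [277.1, 229.7]), ([142, 239, 37, 11, 320], [160.2, 243.7])]
[([0, 10, 62, 79, 629], [31.8, 54.3]), ([90, 31, 9, 17, 75], [94.6, 40.0]), ([294, 110, 56, 36, 1080], [320.3, 129.9]), ([361, 223, 11, 19, 124], [365.8, 232.3]), ([266, 314, 46, 17, 527], [288.0, 321.7]), ([467, 394, 51, 20, 558], [492.9, 403.8])]
[([293, 233, 43, 120, 3703], [314.0, 295.8]), ([35, 347, 40, 6, 159], [58.0, 350.1])]
```

View pics/c4.png

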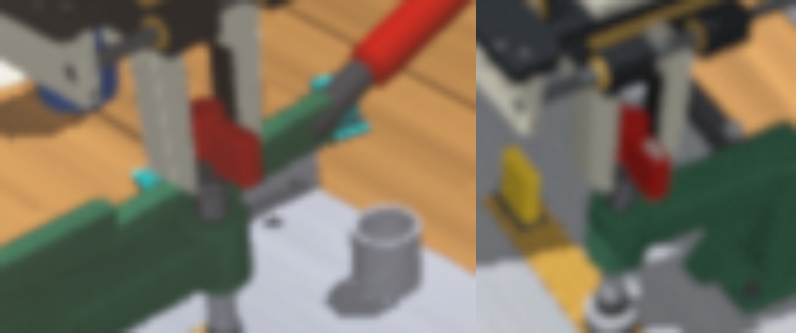

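The bar turned with the gripper. The 25 mm width is the hub. I'll turn another 50°.

Converted, -0.083 cm / 80 = -0.001, -0.08 cm / 80 = -0.001, -50 degrees / 180 = -0.2778.

Emit:
send_rows(motion=[{"grip": 1, "translation": [0, 0, -0.0001], "spin": -0.0333}, {"grip": 1, "translation": [0, 0, -0.0003], "spin": -0.0667}, {"grip": 1, "translation": [0, 0, -0.0004], "spin": -0.1}, {"grip": 1, "translation": [0, 0, -0.0005], "spin": -0.1333}, {"grip": 1, "translation": [0, 0, -0.0006], "spin": -0.1667}, {"grip": 1, "translation": [0, 0, -0.0008], "spin": -0.2}, {"grip": 1, "translation": [0, 0, -0.0009], "spin": -0.2333}, {"grip": 1, "translation": [0, 0, -0.001], "spin": -0.2611}, {"grip": 1, "translation": [0, 0, -0.001], "spin": -0.2778}, {"grip": 1, "translation": [0, 0, -0.001], "spin": -0.2778}])

```text
time_s: 12.45
tool_pos: [0.569, -0.0615, 0.2029]
orientation: [[0.72, 0.694, -0.0], [0.694, -0.72, -0.001], [-0.001, 0.0, -1.0]]
contact_force: [-3.6, -0.2, 8.6]
grip_width: 0.269
grasp_force: 30.0
```

Converted, 9.7 cm / 80 = 0.1213, 7 cm / 80 = 0.0875, 35 degrees / 180 = 0.1944.

Emit:
send_rows(motion=[{"grip": 0, "translation": [0, 0, 0], "spin": 0}, {"grip": 0, "translation": [0, 0, 0], "spin": 0}, {"grip": 0, "translation": [0, 0, 0], "spin": 0}, {"grip": 0, "translation": [0, 0, 0.0375], "spin": 0}, {"grip": 0, "translation": [0, 0, 0.0813], "spin": 0}, {"grip": 0, "translation": [0, 0.0375, 0.0875], "spin": 0.0389}, {"grip": 0, "translation": [-0.0013, 0.075, 0.0875], "spin": 0.0778}, {"grip": 0, "translation": [-0.0038, 0.1213, 0.0875], "spin": 0.1167}, {"grip": 0, "translation": [-0.0038, 0.1213, 0.0875], "spin": 0.1556}, {"grip": 0, "translation": [-0.0038, 0.1213, 0.0875], "spin": 0.1944}])

```text
time_s: 13.28
tool_pos: [0.5662, 0.0382, 0.2716]
orientation: [[0.179, 0.984, -0.0], [0.984, -0.179, 0.0], [0.0, -0.0, -1.0]]
contact_force: [-0.6, -0.5, -0.3]
grip_width: 0.5
grasp_force: 0.0
```

```bash
python3 - <<'E'
from h import *
o=arm.get_obs();print(o['time_s'],o['tool_pos'],o['orientation'][:,1])
a=snap('side','side4.png');b=snap('scene','scene4.png')
for q in(a,b): print(blobs(mask(q,(0,140,60),(8,255,255))),blobs(mask(q,(22,120,80),(35,255,255)),20))
E
```

```text
13.2833 [0.56619126 0.0381885  0.27162735] [ 9.83768341e-01 -1.79442711e-01 -4.05066941e-04]
[([0, 10, 62, 79, 637], [32.0, 54.5]), ([293, 91, 37, 51, 996], [309.5, 115.7]), ([357, 218, 12, 24, 144], [362.3, 228.7]), ([266, 314, 46, 17, 529], [288.0, 321.6]), ([467, 394, 51, 20, 558], [492.9, 403.8])] [([186, 68, 106, 94, 3588], [229.5, 95.0]), ([335, 231, 9, 16, 105], [339.4, 238.9])]
[([323, 188, 11, 17, 121], [327.2, 194.4]), ([304, 204, 8, 14, 69], [308.6, 210.5]), ([268, 217, 10, 25, 176], [272.4, 228.8]), ([142, 239, 37, 11, 320], [160.1, 243.7])] [([301, 281, 13, 19, 165], [306.6, 289.8]), ([474, 362, 32, 25, 173], [489.7, 373.6]), ([609, 427, 31, 53, 833], [629.2, 461.6])]
```

Converted, -16.9 cm / 80 = -0.2113, -15 cm / 80 = -0.1875, 12 degrees / 180 = 0.0667.

Emit:
send_rows(motion=[{"grip": 0, "translation": [0, -0.0025, -0.05], "spin": 0.0389}, {"grip": 0, "translation": [0, -0.0025, -0.1], "spin": 0.0667}, {"grip": 0, "translation": [0, -0.0025, -0.15], "spin": 0.0667}, {"grip": 0, "translation": [0, -0.0025, -0.1875], "spin": 0.0667}, {"grip": 0, "translation": [0, -0.0025, -0.2113], "spin": 0.0667}, {"grip": 0, "translation": [0, -0.0025, -0.2113], "spin": 0.0667}, {"grip": 0, "translation": [0, -0.0025, -0.2113], "spin": 0.0667}, {"grip": 1, "translation": [0, -0.0025, -0.2113], "spin": 0.0667}, {"grip": 1, "translation": [0, -0.0025, -0.2113], "spin": 0.0667}, {"grip": 1, "translation": [0, -0.0025, -0.2113], "spin": 0.0667}])

```text
time_s: 14.22
tool_pos: [0.5679, 0.0336, 0.1047]
orientation: [[-0.019, 1.0, 0.004], [1.0, 0.019, -0.0], [-0.001, 0.004, -1.0]]
contact_force: [-0.5, 0.8, -0.5]
grip_width: 0.331
grasp_force: 0.0
```

Emit:
send_rows(motion=[{"grip": 1, "translation": [0, 0, 0], "spin": 0}, {"grip": 1, "translation": [0, 0, 0], "spin": 0}, {"grip": 1, "translation": [0, 0, 0], "spin": 0}, {"grip": 1, "translation": [0, 0, 0], "spin": 0}, {"grip": 1, "translation": [0, 0, 0], "spin": 0}, {"grip": 1, "translation": [0, 0, 0], "spin": 0}])

```text
time_s: 14.72
tool_pos: [0.5667, 0.0339, 0.1034]
orientation: [[-0.02, 1.0, 0.001], [1.0, 0.02, -0.0], [-0.0, 0.001, -1.0]]
contact_force: [-2.8, 0.2, 5.4]
grip_width: 0.106
grasp_force: 30.0
```

Converted, 0.36 cm / 80 = 0.0045, 0.3 cm / 80 = 0.0038.

Emit:
send_rows(motion=[{"grip": 1, "translation": [0, 0.0008, 0], "spin": 0}, {"grip": 1, "translation": [0, 0.0015, 0], "spin": 0}, {"grip": 1, "translation": [0, 0.0023, 0], "spin": 0}, {"grip": 1, "translation": [0, 0.003, 0], "spin": 0}, {"grip": 1, "translation": [0, 0.0038, 0], "spin": 0}, {"grip": 1, "translation": [0, 0.0045, 0], "spin": 0}])

```text
time_s: 15.22
tool_pos: [0.5669, 0.0345, 0.1034]
orientation: [[-0.02, 1.0, 0.001], [1.0, 0.02, -0.005], [-0.005, 0.001, -1.0]]
contact_force: [-1.7, -11.0, 4.2]
grip_width: 0.107
grasp_force: 30.0
```

Converted, -0.36 cm / 80 = -0.0045, -0.3 cm / 80 = -0.0038.

Emit:
send_rows(motion=[{"grip": 1, "translation": [0, -0.0008, 0], "spin": 0}, {"grip": 1, "translation": [0, -0.0015, 0], "spin": 0}, {"grip": 1, "translation": [0, -0.0023, 0], "spin": 0}, {"grip": 1, "translation": [0, -0.003, 0], "spin": 0}, {"grip": 1, "translation": [0, -0.0038, 0], "spin": 0}, {"grip": 1, "translation": [0, -0.0045, 0], "spin": 0}])

```text
time_s: 15.72
tool_pos: [0.567, 0.0344, 0.1034]
orientation: [[-0.019, 1.0, 0.001], [1.0, 0.019, 0.001], [0.001, 0.001, -1.0]]
contact_force: [0.3, 4.5, 5.4]
grip_width: 0.105
grasp_force: 30.0
```

Converted, 0.64 cm / 80 = 0.008, 0.56 cm / 80 = 0.007.

Emit:
send_rows(motion=[{"grip": 1, "translation": [0, 0.0013, 0], "spin": 0}, {"grip": 1, "translation": [0, 0.0025, 0], "spin": 0}, {"grip": 1, "translation": [0, 0.0038, 0], "spin": 0}, {"grip": 1, "translation": [0, 0.005, 0], "spin": 0}, {"grip": 1, "translation": [0, 0.006, 0], "spin": 0}, {"grip": 1, "translation": [0, 0.007, 0], "spin": 0}, {"grip": 1, "translation": [0, 0.008, 0], "spin": 0}])

```text
time_s: 16.3
tool_pos: [0.5673, 0.0374, 0.1034]
orientation: [[-0.019, 1.0, 0.001], [1.0, 0.019, -0.004], [-0.004, 0.001, -1.0]]
contact_force: [-0.8, -11.1, 4.0]
grip_width: 0.103
grasp_force: 30.0
```

Emit:
send_rows(motion=[{"grip": 1, "translation": [0, 0.0008, 0], "spin": 0}, {"grip": 1, "translation": [0, 0.0015, 0], "spin": 0}, {"grip": 1, "translation": [0, 0.0023, 0], "spin": 0}])

```text
time_s: 16.55
tool_pos: [0.5674, 0.0392, 0.1034]
orientation: [[-0.019, 1.0, 0.002], [1.0, 0.019, -0.004], [-0.004, 0.001, -1.0]]
contact_force: [-1.0, -10.7, 4.1]
grip_width: 0.105
grasp_force: 30.0
```

Converted, 17 cm / 80 = 0.2125, 16 cm / 80 = 0.2, -19 degrees / 180 = -0.1056.

Emit:
send_rows(motion=[{"grip": 1, "translation": [0, -0.0031, 0], "spin": 0}, {"grip": 0, "translation": [0, -0.0031, 0], "spin": 0}, {"grip": 0, "translation": [0, -0.0031, 0], "spin": 0}, {"grip": 0, "translation": [0, -0.0031, 0], "spin": 0}, {"grip": 0, "translation": [0, -0.0031, 0.05], "spin": 0}, {"grip": 0, "translation": [0, -0.0031, 0.1], "spin": 0}, {"grip": 0, "translation": [0, -0.0031, 0.15], "spin": 0}, {"grip": 0, "translation": [0, -0.0031, 0.2], "spin": -0.0278}, {"grip": 0, "translation": [0, -0.0031, 0.2125], "spin": -0.0667}, {"grip": 0, "translation": [0, -0.0031, 0.2125], "spin": -0.1056}])

```text
time_s: 17.38
tool_pos: [0.5684, 0.0398, 0.2775]
orientation: [[0.312, 0.95, 0.008], [0.95, -0.312, -0.001], [0.002, 0.008, -1.0]]
contact_force: [0.4, 0.0, -0.0]
grip_width: 0.499
grasp_force: 0.0
```

Converted, -9.9 cm / 80 = -0.1238, -6 cm / 80 = -0.075, -28 degrees / 180 = -0.1556.

Emit:
send_rows(motion=[{"grip": 0, "translation": [0.0038, -0.0375, 0], "spin": -0.0389}, {"grip": 0, "translation": [0.0038, -0.075, 0], "spin": -0.0778}, {"grip": 0, "translation": [0.0038, -0.1238, 0], "spin": -0.1167}, {"grip": 0, "translation": [0.0038, -0.1238, 0], "spin": -0.1556}, {"grip": 0, "translation": [0.0038, -0.1238, 0], "spin": -0.1556}, {"grip": 0, "translation": [0.0038, -0.1238, 0], "spin": -0.1556}, {"grip": 0, "translation": [0.0038, -0.1238, 0], "spin": -0.1556}])

```text
time_s: 17.97
tool_pos: [0.5694, -0.0584, 0.2726]
orientation: [[0.715, 0.699, -0.001], [0.699, -0.715, 0.001], [0.0, -0.001, -1.0]]
contact_force: [-0.1, 1.0, -0.5]
grip_width: 0.503
grasp_force: 0.0
```

```bash
python3 - <<'E'
from h import *
o=arm.get_obs();print(o['time_s'],o['tool_pos'],o['orientation'][:,1])
w=snap('wrist','w6.png')
m=mask(w,(0,140,60),(8,255,255));m[:,:200]=0;m[:,450:]=0
print(blobs(m),cv2.minAreaRect(cv2.findNonZero(m)))
E
```

```text
17.9667 [ 0.56937509 -0.05842635  0.2725871 ] [ 0.69933118 -0.71479729 -0.00085777]
[([303, 207, 29, 101, 1800], [317.2, 253.1]), ([242, 405, 36, 25, 511], [261.0, 420.2])] ((296.19512939453125, 322.25732421875), (40.25094223022461, 234.20999145507812), 17.38450813293457)
```

Converted, -7 cm / 80 = -0.0875, -0.26 cm / 80 = -0.0033.

Emit:
send_rows(motion=[{"grip": 0, "translation": [0, -0.0033, -0.0375], "spin": 0}, {"grip": 0, "translation": [0, -0.0033, -0.0688], "spin": 0}, {"grip": 0, "translation": [0, -0.0033, -0.0875], "spin": 0}, {"grip": 0, "translation": [0, -0.0033, -0.0875], "spin": 0}, {"grip": 0, "translation": [0, -0.0033, -0.0875], "spin": 0}, {"grip": 1, "translation": [0, -0.0033, -0.0875], "spin": 0}, {"grip": 1, "translation": [0, -0.0033, -0.0875], "spin": 0}, {"grip": 1, "translation": [0, -0.0033, -0.0875], "spin": 0}, {"grip": 1, "translation": [0, -0.0033, -0.0875], "spin": 0}, {"grip": 1, "translation": [0, -0.0033, -0.0875], "spin": 0}])

```text
time_s: 18.85
tool_pos: [0.5694, -0.0612, 0.204]
orientation: [[0.718, 0.696, 0.0], [0.696, -0.718, 0.001], [0.001, -0.001, -1.0]]
contact_force: [-1.8, 3.9, 6.4]
grip_width: 0.272
grasp_force: 30.0
```

Converted, 0.014 cm / 80 = 0.0002, 0.01 cm / 80 = 0.0001, 8.5 degrees / 180 = 0.0472.

Emit:
send_rows(motion=[{"grip": 1, "translation": [0, 0, 0], "spin": 0}, {"grip": 1, "translation": [0, 0, 0], "spin": 0.0111}, {"grip": 1, "translation": [0, 0, 0.0001], "spin": 0.0222}, {"grip": 1, "translation": [0, 0, 0.0001], "spin": 0.0333}, {"grip": 1, "translation": [0, 0, 0.0002], "spin": 0.0444}, {"grip": 1, "translation": [0, 0, 0.0002], "spin": 0.0472}, {"grip": 1, "translation": [0, 0, 0.0002], "spin": 0.0472}, {"grip": 1, "translation": [0, 0, 0.0002], "spin": 0.0472}])

```text
time_s: 19.52
tool_pos: [0.5694, -0.0612, 0.2042]
orientation: [[0.607, 0.795, 0.001], [0.795, -0.607, 0.001], [0.001, -0.0, -1.0]]
contact_force: [-2.5, 3.9, 5.3]
grip_width: 0.27
grasp_force: 30.0
```

Converted, 10 cm / 80 = 0.125, 7 cm / 80 = 0.0875, 35 degrees / 180 = 0.1944.

Emit:
send_rows(motion=[{"grip": 0, "translation": [0, 0, 0], "spin": 0}, {"grip": 0, "translation": [0, 0, 0], "spin": 0}, {"grip": 0, "translation": [0, 0, 0], "spin": 0}, {"grip": 0, "translation": [0, 0, 0.0375], "spin": 0}, {"grip": 0, "translation": [0, 0, 0.0813], "spin": 0}, {"grip": 0, "translation": [0, 0.0375, 0.0875], "spin": 0.0389}, {"grip": 0, "translation": [-0.0013, 0.075, 0.0875], "spin": 0.0778}, {"grip": 0, "translation": [-0.0038, 0.125, 0.0875], "spin": 0.1167}, {"grip": 0, "translation": [-0.0038, 0.125, 0.0875], "spin": 0.1556}, {"grip": 0, "translation": [-0.0038, 0.125, 0.0875], "spin": 0.1944}])

```text
time_s: 20.35
tool_pos: [0.5664, 0.0401, 0.2732]
orientation: [[0.032, 0.999, 0.001], [0.999, -0.032, -0.0], [0.0, 0.001, -1.0]]
contact_force: [0.3, 0.0, -0.4]
grip_width: 0.501
grasp_force: 0.0
```

```bash
python3 - <<'E'
from h import *
o=arm.get_obs();print(o['time_s'],o['tool_pos'],o['orientation'][:,1])
a=snap('side','side5.png');b=snap('scene','scene5.png')
for q in(a,b): print(blobs(mask(q,(0,140,60),(8,255,255)))[2],blobs(mask(q,(22,120,80),(35,255,255)),20))
E
```

```text
20.35 [0.56642766 0.04012253 0.27315627] [ 9.99485027e-01 -3.20827548e-02  6.14980735e-04]
([358, 217, 9, 26, 142], [362.2, 228.8]) [([186, 68, 105, 94, 3595], [229.6, 94.9]), ([335, 230, 9, 16, 105], [338.6, 237.6])]
([268, 218, 10, 24, 156], [272.6, 229.1]) [([302, 282, 13, 19, 163], [308.1, 291.3]), ([467, 362, 39, 29, 191], [487.9, 375.0]), ([609, 427, 31, 53, 836], [629.1, 461.6])]
```

Converted, -17 cm / 80 = -0.2125, -15 cm / 80 = -0.1875, 3.3 degrees / 180 = 0.0183.

Emit:
send_rows(motion=[{"grip": 0, "translation": [0, 0, -0.05], "spin": 0.0183}, {"grip": 0, "translation": [0, 0, -0.1], "spin": 0.0183}, {"grip": 0, "translation": [0, 0, -0.15], "spin": 0.0183}, {"grip": 0, "translation": [0, 0, -0.1875], "spin": 0.0183}, {"grip": 0, "translation": [0, 0, -0.2125], "spin": 0.0183}, {"grip": 0, "translation": [0, 0, -0.2125], "spin": 0.0183}, {"grip": 0, "translation": [0, 0, -0.2125], "spin": 0.0183}, {"grip": 1, "translation": [0, 0, -0.2125], "spin": 0.0183}, {"grip": 1, "translation": [0, 0, -0.2125], "spin": 0.0183}, {"grip": 1, "translation": [0, 0, -0.2125], "spin": 0.0183}])

```text
time_s: 21.28
tool_pos: [0.5679, 0.0377, 0.1049]
orientation: [[-0.015, 1.0, 0.004], [1.0, 0.015, -0.0], [-0.001, 0.004, -1.0]]
contact_force: [-0.4, 1.3, 0.6]
grip_width: 0.333
grasp_force: 0.0
```

Emit:
send_rows(motion=[{"grip": 1, "translation": [0, 0, 0], "spin": 0}, {"grip": 1, "translation": [0, 0, 0], "spin": 0}, {"grip": 1, "translation": [0, 0, 0], "spin": 0}, {"grip": 1, "translation": [0, 0, 0], "spin": 0}, {"grip": 1, "translation": [0, 0, 0], "spin": 0}, {"grip": 1, "translation": [0, 0, 0], "spin": 0}])

```text
time_s: 21.78
tool_pos: [0.5669, 0.038, 0.1036]
orientation: [[-0.016, 1.0, 0.001], [1.0, 0.016, -0.0], [-0.0, 0.001, -1.0]]
contact_force: [-0.3, -0.1, 4.9]
grip_width: 0.107
grasp_force: 30.0
```

Converted, 0.48 cm / 80 = 0.006, 0.42 cm / 80 = 0.0053.

Emit:
send_rows(motion=[{"grip": 1, "translation": [0, 0.0013, 0], "spin": 0}, {"grip": 1, "translation": [0, 0.0025, 0], "spin": 0}, {"grip": 1, "translation": [0, 0.0038, 0], "spin": 0}, {"grip": 1, "translation": [0, 0.0045, 0], "spin": 0}, {"grip": 1, "translation": [0, 0.0053, 0], "spin": 0}, {"grip": 1, "translation": [0, 0.006, 0], "spin": 0}])

```text
time_s: 22.28
tool_pos: [0.5673, 0.0404, 0.1036]
orientation: [[-0.016, 1.0, 0.001], [1.0, 0.016, -0.004], [-0.004, 0.001, -1.0]]
contact_force: [0.0, -8.6, 4.6]
grip_width: 0.102
grasp_force: 30.0
```

Converted, 0.18 cm / 80 = 0.0023, 0.12 cm / 80 = 0.0015.

Emit:
send_rows(motion=[{"grip": 1, "translation": [0, 0.0008, 0], "spin": 0}, {"grip": 1, "translation": [0, 0.0015, 0], "spin": 0}, {"grip": 1, "translation": [0, 0.0023, 0], "spin": 0}])

```text
time_s: 22.53
tool_pos: [0.5673, 0.0422, 0.1036]
orientation: [[-0.016, 1.0, 0.002], [1.0, 0.016, -0.004], [-0.004, 0.001, -1.0]]
contact_force: [0.4, -7.5, 4.3]
grip_width: 0.109
grasp_force: 30.0
```

Steady drag is now about 8.1 N against roughly 3.4 N loose, so about 4.7 N extra, as wanted. I'll draw the blade out steadily.

Converted, 1.5 cm / 80 = 0.0188, -0.05 cm / 80 = -0.0006.

Emit:
send_rows(motion=[{"grip": 1, "translation": [0, 0.0019, 0], "spin": 0}, {"grip": 1, "translation": [-0.0001, 0.0038, 0], "spin": 0}, {"grip": 1, "translation": [-0.0001, 0.0056, 0], "spin": 0}, {"grip": 1, "translation": [-0.0003, 0.0075, 0], "spin": 0}, {"grip": 1, "translation": [-0.0003, 0.0094, 0], "spin": 0}, {"grip": 1, "translation": [-0.0004, 0.0113, 0], "spin": 0}, {"grip": 1, "translation": [-0.0004, 0.0131, 0], "spin": 0}, {"grip": 1, "translation": [-0.0005, 0.015, 0], "spin": 0}, {"grip": 1, "translation": [-0.0005, 0.0169, 0], "spin": 0}, {"grip": 1, "translation": [-0.0006, 0.0188, 0], "spin": 0}])

```text
time_s: 23.37
tool_pos: [0.5669, 0.0573, 0.1036]
orientation: [[-0.016, 1.0, 0.002], [1.0, 0.016, -0.004], [-0.004, 0.002, -1.0]]
contact_force: [0.7, -9.2, 4.0]
grip_width: 0.108
grasp_force: 30.0
```

Converted, 1 cm / 80 = 0.0125, 0.9 cm / 80 = 0.0113.

Emit:
send_rows(motion=[{"grip": 1, "translation": [0, 0.0013, 0], "spin": 0}, {"grip": 1, "translation": [0, 0.0025, 0], "spin": 0}, {"grip": 1, "translation": [-0.0001, 0.0038, 0], "spin": 0}, {"grip": 1, "translation": [-0.0001, 0.005, 0], "spin": 0}, {"grip": 1, "translation": [-0.0003, 0.0063, 0], "spin": 0}, {"grip": 1, "translation": [-0.0003, 0.0075, 0], "spin": 0}, {"grip": 1, "translation": [-0.0003, 0.0088, 0], "spin": 0}, {"grip": 1, "translation": [-0.0003, 0.01, 0], "spin": 0}, {"grip": 1, "translation": [-0.0004, 0.0113, 0], "spin": 0}, {"grip": 1, "translation": [-0.0004, 0.0125, 0], "spin": 0}])

```text
time_s: 24.2
tool_pos: [0.5666, 0.0673, 0.1036]
orientation: [[-0.016, 1.0, 0.002], [1.0, 0.016, -0.004], [-0.004, 0.002, -1.0]]
contact_force: [0.2, -8.0, 4.6]
grip_width: 0.104
grasp_force: 30.0
```

Converted, 1 cm / 80 = 0.0125, 0.9 cm / 80 = 0.0113.

Emit:
send_rows(motion=[{"grip": 1, "translation": [0, 0.0013, 0], "spin": 0}, {"grip": 1, "translation": [0, 0.0025, 0], "spin": 0}, {"grip": 1, "translation": [-0.0001, 0.0038, 0], "spin": 0}, {"grip": 1, "translation": [-0.0001, 0.005, 0], "spin": 0}, {"grip": 1, "translation": [-0.0003, 0.0063, 0], "spin": 0}, {"grip": 1, "translation": [-0.0003, 0.0075, 0], "spin": 0}, {"grip": 1, "translation": [-0.0003, 0.0088, 0], "spin": 0}, {"grip": 1, "translation": [-0.0003, 0.01, 0], "spin": 0}, {"grip": 1, "translation": [-0.0004, 0.0113, 0], "spin": 0}, {"grip": 1, "translation": [-0.0004, 0.0125, 0], "spin": 0}])

```text
time_s: 25.03
tool_pos: [0.5663, 0.0775, 0.1036]
orientation: [[-0.016, 1.0, 0.002], [1.0, 0.016, -0.003], [-0.003, 0.002, -1.0]]
contact_force: [-0.3, -7.5, 5.2]
grip_width: 0.104
grasp_force: 30.0
```

Converted, 2.4 cm / 80 = 0.03, 2.1 cm / 80 = 0.0263.

Emit:
send_rows(motion=[{"grip": 1, "translation": [0, 0.0038, 0], "spin": 0}, {"grip": 1, "translation": [0, 0.0075, 0], "spin": 0}, {"grip": 1, "translation": [-0.0004, 0.0113, 0], "spin": 0}, {"grip": 1, "translation": [-0.0005, 0.015, 0], "spin": 0}, {"grip": 1, "translation": [-0.0006, 0.0188, 0], "spin": 0}, {"grip": 1, "translation": [-0.0008, 0.0225, 0], "spin": 0}, {"grip": 1, "translation": [-0.0008, 0.0263, 0], "spin": 0}, {"grip": 1, "translation": [-0.0008, 0.03, 0], "spin": 0}, {"grip": 1, "translation": [-0.0008, 0.03, 0], "spin": 0}, {"grip": 1, "translation": [-0.0008, 0.03, 0], "spin": 0}])

```text
time_s: 25.87
tool_pos: [0.5655, 0.1035, 0.1036]
orientation: [[-0.016, 1.0, 0.001], [1.0, 0.016, -0.001], [-0.001, 0.001, -1.0]]
contact_force: [0.5, -2.5, 6.3]
grip_width: 0.105
grasp_force: 30.0
```

Converted, 14 cm / 80 = 0.175, 10 cm / 80 = 0.125.

Emit:
send_rows(motion=[{"grip": 0, "translation": [0, 0, 0], "spin": 0}, {"grip": 0, "translation": [0, 0, 0], "spin": 0}, {"grip": 0, "translation": [0, 0, 0], "spin": 0}, {"grip": 0, "translation": [0, 0, 0], "spin": 0}, {"grip": 0, "translation": [0, 0, 0.0375], "spin": 0}, {"grip": 0, "translation": [0, 0, 0.075], "spin": 0}, {"grip": 0, "translation": [0, 0, 0.125], "spin": 0}, {"grip": 0, "translation": [0, 0.0125, 0.175], "spin": 0}, {"grip": 0, "translation": [0, 0.0125, 0.175], "spin": 0}, {"grip": 0, "translation": [0, 0.0125, 0.175], "spin": 0}])

```text
time_s: 26.7
tool_pos: [0.5662, 0.1141, 0.2457]
orientation: [[-0.017, 1.0, 0.006], [1.0, 0.017, 0.0], [0.0, 0.006, -1.0]]
contact_force: [0.5, -0.2, -0.8]
grip_width: 0.501
grasp_force: 0.0
```

```bash
python3 - <<'E'
from h import *
w=snap('wrist','w7.png');a=snap('side','side6.png');b=snap('scene','scene6.png')
cv2.imwrite('pics/c5.png',np.hstack([cv2.resize(b['pixels'][180:330,200:380,::-1],(400,333)),cv2.resize(a['pixels'][190:310,280:424,::-1],(400,333))]))
print([blobs(mask(q,(22,120,80),(35,255,255)),20) for q in (a,b)],[blobs(mask(q,(0,140,60),(8,255,255)),20) for q in (a,b)])
E
```

```text
[[([186, 67, 106, 95, 3598], [229.7, 94.8]), ([323, 215, 9, 17, 97], [326.8, 223.0])], [([324, 296, 13, 19, 189], [330.1, 305.3]), ([472, 362, 34, 26, 181], [489.4, 374.1]), ([609, 427, 31, 53, 834], [629.2, 461.6])]] [[([0, 10, 53, 71, 467], [25.8, 44.1]), ([28, 84, 26, 4, 81], [41.2, 85.2]), ([293, 93, 20, 45, 505], [301.6, 114.0]), ([343, 113, 7, 15, 64], [346.3, 120.1]), ([358, 217, 9, 26, 135], [362.3, 228.5]), ([266, 314, 46, 17, 532], [288.1, 321.7]), ([468, 394, 50, 20, 555], [493.0, 403.8])], [([268, 218, 10, 24, 156], [272.6, 229.1]), ([142, 239, 37, 11, 320], [160.2, 243.7])]]
```

View pics/c5.png

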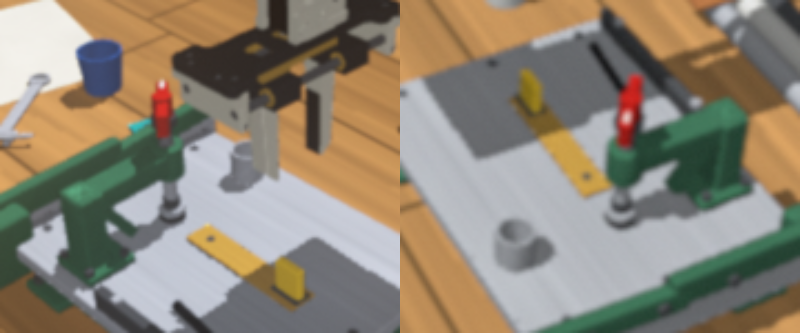

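The blade lies flat, about 35 mm clear of the pad, and the screw and bystanders are undisturbed.

```bash
python3 -c "
from h import *
a,b=load('scene6.png'),load('side6.png');print(tri([(a,330.1,305.3),(b,326.8,223)]))
print(arm.sign_off())"
```

```text
[0.56583874 0.10826034 0.09164539]
the job is handed in; nothing more can be done
None
```

The job is handed in: the hold-down drags on the 4 mm blade about 4.7 N more than when it lay loose (roughly 4 N of pad press), after I overshot to about 7.5 N of extra drag and turned the screw back 8.5°. I drew the blade out steadily against that drag, and it lies flat on the table about 35 mm clear of the pad with the screw left as set; no verdict came back at hand-in.

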